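# Hang the camp board to dry on a hook chain

### The arm

A 7-joint arm with a two-finger parallel gripper is mounted at the origin on the work surface. World frame = base frame: x ahead of the robot, y to its left, z up, the work surface at z = 0. Lengths are in m, angles in degrees, forces in N, time in s.
With the tool pointing down it reaches from about 0.425 to 1.025 m from the base axis. Payload 3.6 kg.
Tool frame: the origin (TCP) lies at the very end of the fingers, on their centre line; the grasp point (between the pads) lies 19 mm behind it; z points along the fingers, y is the direction in which the jaws open and shut (so a half turn about z gives the same grasp; the last joint's range is limited). The gripper opens to 85 mm and grips with 20 to 120 N. Pads are 22 mm wide; open, the fingers measure 114 mm over their backs; the gripper's body (76 mm by 85 mm) begins 54 mm behind the grasp point. The pads swing forward as they close: fully open they stand 13 mm farther back than shut.
Start: joints at [-82.592, 33.873, 2.773, 92.16, -1.908, 54.013, -1.931], TCP at [0.16, 0.707, 0.231] pointing down, gripper open.
Joint ranges: [-153.93, 153.93], [-27.13, 128.08], [-72.61, 78.16], [10.71, 143.7], [-87.88, 267.88], [4.46, 118.87], [-176.78, 176.78]. Speed limits (degrees/s): [147.25, 147.25, 180, 180, 180, 180, 180].

### API

Orientations are given as [roll, pitch, yaw] about the fixed x, y, z axes, in that order (R = Rz(yaw) Ry(pitch) Rx(roll)).
In Python, from rig import arm, cams gives the robot as it stands.
- The arm moves only by the tool move_arm, never from a script. Its argument "targets" is a list of rows, each a list of 3 entries, a list of its own where there are three numbers: the turn, a rotation vector about the world's x, y, z as a fraction of full scale, then the shift along the world's x, y, z as a fraction of full scale, then the gripper's target within -1 to 1 (fully open at 1, half-way at 0, shut at -1). In form: [[[wx, wy, wz], [tx, ty, tz], jaw], ...]. A call has 1 to 10 rows; each row shifts and turns the commanded pose from where the row before left it; what a row does not reach is not made up. Full scale, the value 1, is 0.06 m for a shift and 10 degrees for a turn. A row lasts 1/8 s, in which the tool goes at most 62.5 mm and 10.7 degrees, less where a joint would pass 70% of its speed; a pose out of reach is approached as far as the arm can. A call with a number of a shift or a turn outside -1 to 1 is refused whole. A call with a gripper value outside its range is refused whole. The fingers move at their own pace and stop on an object; "newtons" is the grip in N (left out, the last holds). Time passes only in rows, so rows that do not move let the fingers close. It gives the time, the measured TCP pose, the force and the opening at its end, in the units of the state.
- arm.get_obs(): the state, without advancing time (a new reading comes with each control period).
- cams.snapshot(name): name is "scene" or "top" or "wrist"; returns a dict with "image" (400x640x3 uint8, red, green, blue), "depth" (400x640 float32, m along the optical axis (not along the pixel's ray), 0 where there is no reading), "fov_y" (degrees; the focal length in pixels is half the picture's height over the tangent of half this angle, whatever the lens; pixels are square), "cx", "cy" (the principal point, pixels), "R" (3x3) and "t" (3): a world point X has camera coordinates R X + t. Camera axes: x right, y down, z forward; pixel columns grow to the right and rows downward; lengths in m; the calibration is good to about 2 mm. The wrist camera is an equidistant fisheye: a pixel r from the principal point sees the ray r / f radians off the axis. A picture is of the moment at which its call begins.
- arm.finish_job(): hands the job in, once; it reports no verdict.
Trained networks look in the newest picture that a camera, given by its name, has taken for a name from the list of things; names that differ only in an ending like _2 or _b are one class to them, and where a whole thing is asked for, a point or a joint stands for the part that bears it (a point fixed in the world has none). Each returns a list of dicts, best first, with "p" (0 to 1); they miss things now and then, are a little off and sometimes report something else, mostly with a low value. They report only what shows in the picture. A call takes as long as a camera call.
- cams.cut_out(name, camera): "pixels" (400x640 bool, what is visible of it).
- cams.mark_of(name, camera): "location" ([x, y, z] in m, in world coordinates, good to about 4 mm: a listed point, or the origin of a listed thing).
The state is a dict: "clock": time; "q": joint angles; "joint_vel": joint speeds; "tau": joint torques, N m; "tcp_pos": TCP position; "ee_rot": TCP orientation; "force": force on the tool from outside, world axes, zero at the start; "moment": the same for the moment, N m; "finger_gap": opening from 0.0 (shut) to 1.0 (fully open).
Only numpy, scipy, OpenCV 4.12 (cv2) and the standard library are available. Lean on these libraries where they do the work, as an engineer would, in place of code of your own. Each camera call takes 0.05 s, during which the arm holds its last target. There are 200 camera calls.

### The job

Hang the chopping board up to dry: take the long double hook from its wire stand, catch the board with it through the hole and lift it out of its rack, then hang the hook's upper end over the bottom bar of the steel loop under the drying gallows and let go, so that board, hook and loop hang still as a free chain. Handle the board with the hook only, never with the gripper or arm, and leave the tins, mug, can and flask where they stand.

Things in the scene. Friction and masses are not known exactly. Their poses are not given: they have to be found in the camera images.
- hook_grip (a point): Grasp point of the loose double hook (140 g), on its flat wooden grip tab, 18 mm from the free end. The tab, 72 (x) x 14 (y) x 26 mm (z), runs from the shank 58 mm in +x to 18 mm in -x of this point. z is up along the shank, x the way both ends open. The shank and upper end rise above the tab, so keep the gripper's body clear: grasp here closing along y, from above or leaning back from the shank
- hook_bight (a point): Seat of the hook's lower end, where the board's hole comes to hang: top of the 8 mm wire at its low point, 72 mm in x and -73 mm in z from hook_grip (wire bottom at -81 mm). From there it slopes up to a tip that ends 26 mm further in +x, its top 11 mm above this point
- hook: The whole double hook, bent from 8 mm round steel in its x-z plane, 175 mm tall; origin on the shank 58 mm in +x from hook_grip, same axes
- hook_crown (a point): Middle of the underside of the hook's flat upper end (crown), 70 mm in x and +86 mm in z from hook_grip. The crown is 8 mm thick and flat for 10 mm along x; beyond it a tip 16 mm in +x from this point hangs down 18 mm below it (mouth 20 mm wide, open below). At the start the crown lies over the stand's bar, the grip tab on the robot's side
- stand_bar (a point): Middle of the bar (8 mm round, 110 mm along y, 232 mm above the table) of the fixed wire stand on which the hook waits, up to 25 mm off the middle. x points away from the robot and is the hook's x at the start; from the bar's ends side wires run 90 mm in +x to posts on a base plate. To free the hook lift it about 25 mm, then draw it back along -x
- rack_slot (a point): Floor of the slot of the fixed wooden rack, middle (10 mm above the table). Slot along y, 14 mm wide, walls 40 mm above its floor, 165 mm long over all; x points away from the robot
- board_centre (a point): Centre of the loose flat wooden chopping board, 140 wide (y) x 100 tall (z) x 10 mm thick (x), about 0.15 to 0.3 kg, standing upright in the rack slot, able to lean a few degrees
- board_hole (a point): Centre of the board's 30 mm round through hole (axis = board x), 28 mm above the board's centre, 22 mm below its top edge; board axes. The board x points away from the robot at the start
- gallows_clamp (a point): Underside of the clamp at the end of the fixed gallows' arm, 408 mm above the table. x points away from the robot, to the post 140 mm off; z up. A steel strap is clamped here and a loop hangs from it straight below. The loop's bottom bar lies 68 to 103 mm below this point (bar centre): this is set anew each time and not measured, so it must be felt for or seen
- board: The whole chopping board; origin at the middle of its lower edge
- gallows: The gallows with the strap and steel loop it carries; origin on the table straight below the clamp, axes as there. Loop: bottom bar 8 mm round, 68 mm along y; above it an opening 42 mm high, 60 mm wide, 28 mm at the top. It swings freely about its top bar, along x. The strap bears about 20 N up or down before it slips in the clamp
- tin_a_center (a point): Centre of a small metal tin, 36 mm across, 45 mm tall, bystander
- tin_b_center (a point): Centre of a small white tin, 40 mm across, 30 mm tall, bystander
- mug: Mug, 84 mm across, 85 mm tall, origin under its middle, bystander
- can: Drink can, 66 mm across, 115 mm tall, origin under its middle, bystander
- flask: Flask, 74 mm across, 175 mm tall, origin under its middle, bystander

How it is judged (in metres and radians):
On the way:
1. the board hangs on the held hook through its hole, clear above its rack (height (world z) of board_hole above 0.14 m and distance between board_hole and hook_bight below 0.032 m and contact force between board and hook above 0.6 N), for 0.2 s.
At the end, for the whole second after the job is handed in: Hook upright (within 20 deg) on the gallows' loop and bearing on it, its grip above 190 mm and within 95 mm of the clamp seen from above; board upright (20 deg) on the hook's lower end (hole within 32 mm of the seat), its centre above 65 mm; both slower than 60 mm/s (contact force between hook and gallows above 1 N and contact force between board and hook above 0.6 N and distance between board_hole and hook_bight below 0.032 m and horizontal distance between hook_grip and gallows_clamp below 0.095 m and height (world z) of hook_grip above 0.19 m and height (world z) of board_centre above 0.065 m and angle between each of hook, board's own z axis and vertical below 0.35 rad and linear speed of each of hook, board below 0.06 m/s); the robot touches nothing.
It fails at once if the gripper or arm touches the board (contact force between any of the fingers, the arm and board above 1 N).
It fails at once if a bystander (tin, mug, can or flask) is shifted by more than 40 mm (distance of any of tin_a_center, tin_b_center, mug, can, flask from where it was at the start of the episode above 0.04 m).
It also fails if it takes over 70 s, if anything falls off the work surface, if the arm or the gripper's body presses on something with over 40 N, if the wrist force passes 120 N, or if a joint passes its speed limit or range.

## Working session

There is one attempt and no reset: what is moved stays moved. The work goes in short steps, Python scripts to look and compute and a tool call to move; the robot and the scene stay as the last step left them, time stands still between calls to the robot, and variables do not carry over. Pictures are saved under pics/ and viewed, about 8 in all and at most 12, crops included, and the job is handed in when it is done.

Besides the shell and the picture viewer there is one more tool, called by a JSON object that holds its "name" and its "arguments", one argument or row to a line. move_arm: Moves the arm, as the interface text tells. Its arguments: {"type":"object","properties":{"targets":{"type":"array","items":{"type":"array"}},"newtons":{"type":"number"}},"required":["targets"]}

```bash
mkdir -p pics; ls; cat > h.py <<'E'
import numpy as np, cv2
from rig import arm, cams
def look(*names, cams_=("scene","top")):
    S={}
    for c in cams_:
        S[c]=cams.snapshot(c)
        for n in names:
            r=cams.mark_of(n,c)
            print(c,n,[(round(d["p"],2),np.round(d["location"],4).tolist()) for d in r[:2]])
    return S
def save(s,f,crop=None,scale=1):
    im=s["image"][:,:,::-1]
    if crop: im=im[crop[1]:crop[3],crop[0]:crop[2]]
    cv2.imwrite("pics/"+f,cv2.resize(im,None,fx=scale,fy=scale,interpolation=cv2.INTER_CUBIC))
def cloud(s):
    h,w=s["depth"].shape; f=h/2/np.tan(np.radians(s["fov_y"])/2)
    v,u=np.mgrid[:h,:w]; z=s["depth"]
    P=np.stack([(u-s["cx"])/f*z,(v-s["cy"])/f*z,z],-1)
    return (P-s["t"])@s["R"]
E
python3 - <<'E'
from h import *
o=arm.get_obs(); print({k:np.round(v,3).tolist() for k,v in o.items()})
S=look("hook_grip","hook_bight","hook_crown","stand_bar","rack_slot","board_centre","board_hole","gallows_clamp","tin_a_center","tin_b_center","mug","can","flask")
save(S["scene"],"s0.png");save(S["top"],"t0.png")
for c in S: print(c,S[c]["R"].round(3).tolist(),S[c]["t"].round(3),S[c]["fov_y"],-S[c]["R"].T@S[c]["t"])
np.savez("s0.npz",**{c+k:S[c][k] for c in S for k in("image","depth")})
E
```

```text
pics
{'clock': 0.0, 'q': [-82.589, 33.925, 2.768, 92.238, -1.907, 54.012, -1.93], 'joint_vel': [0.033, 0.028, 0.061, -0.062, -0.044, -0.067, -0.101], 'tau': [-0.0, -54.869, 1.546, -19.812, 0.009, 0.009, -0.0], 'tcp_pos': [0.16, 0.706, 0.23], 'ee_rot': [-179.871, 0.008, 167.238], 'force': [0.071, 0.312, -0.378], 'moment': [0.041, -0.014, -0.039], 'finger_gap': 0.999}
scene hook_grip [(0.5, [0.5328, -0.2689, 0.1564])]
scene hook_bight [(0.67, [0.6002, -0.2698, 0.0799]), (0.52, [0.5469, -0.4994, -0.002])]
scene hook_crown [(0.5, [0.6079, -0.2731, 0.2396])]
scene stand_bar [(0.92, [0.6103, -0.2803, 0.237]), (0.64, [0.5859, 0.2757, 0.0631])]
scene rack_slot [(0.93, [0.5857, 0.2803, 0.011]), (0.51, [0.5259, 0.4572, -0.001])]
scene board_centre [(0.96, [0.5852, 0.2776, 0.0637])]
scene board_hole [(0.75, [0.5932, 0.2782, 0.0835]), (0.17, [0.6099, -0.2742, 0.2351])]
scene gallows_clamp [(0.81, [0.5334, 0.0031, 0.4099])]
scene tin_a_center [(0.63, [0.5903, -0.2696, 0.1465]), (0.57, [0.5014, 0.1424, 0.0221])]
scene tin_b_center [(0.57, [0.4447, -0.143, 0.0122])]
scene mug [(0.73, [0.5259, 0.460
[... 511 characters left out ...]
[(0.8, [0.5304, 0.0041, 0.4032]), (0.7, [0.6114, -0.2731, 0.2342])]
top tin_a_center [(0.64, [0.5006, 0.1446, 0.0211])]
top tin_b_center [(0.48, [0.4462, -0.14, 0.0119])]
top mug [(0.83, [0.5247, 0.4557, -0.0039]), (0.72, [0.5327, 0.0024, 0.4034])]
top can [(0.63, [0.5424, -0.5028, -0.0018]), (0.4, [0.6111, -0.2742, 0.2339])]
top flask [(0.81, [0.6149, 0.4734, -0.0022])]
scene [[0.074, 0.997, -0.012], [0.719, -0.061, -0.693], [-0.691, 0.043, -0.721]] [-0.024 -0.227  2.137] 43.80915538208783 [ 1.64274506 -0.08074297  1.38349586]
top [[-0.011, -1.0, 0.001], [-0.995, 0.011, -0.095], [0.095, -0.002, -0.996]] [1.000e-03 5.760e-01 1.276e+00] 56.182982330750356 [ 0.45298707 -0.00318751  1.32447563]
```

View pics/s0.png

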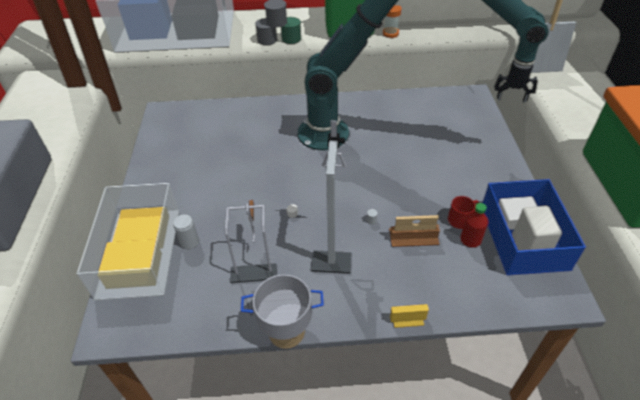

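View pics/t0.png

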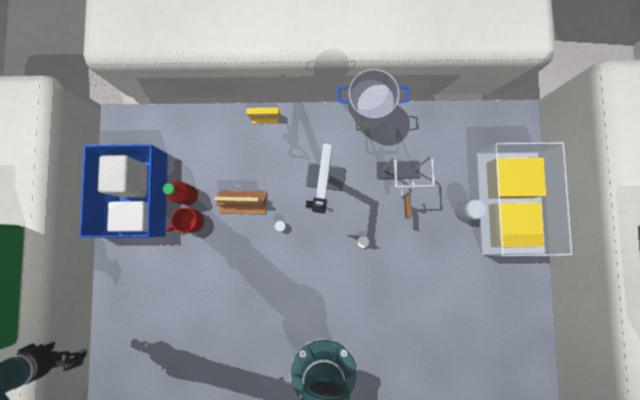

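```bash
python3 - <<'E'
from h import *
Z=np.load("s0.npz")
# one snapshot each for calibration reuse
for c in("scene","top"):
    s=cams.snapshot(c); P=cloud(s)
    m=(abs(P[...,0]-.533)<.06)&(abs(P[...,1]-.003)<.05)&(P[...,2]>.28)&(P[...,2]<.42)
    Q=P[m]; print(c,"gallows",len(Q))
    for a in np.arange(.28,.42,.006):
        q=Q[(Q[:,2]>=a)&(Q[:,2]<a+.006)]
        if len(q): print(round(a,3),len(q),q.min(0).round(3),q.max(0).round(3))
    m=(abs(P[...,0]-.587)<.04)&(abs(P[...,1]-.277)<.09)&(P[...,2]>.055)
    Q=P[m]; q=Q[Q[:,2]>Q[:,2].max()-.01]; print("board top",len(q),q.min(0).round(4),q.max(0).round(4))
    x=q-q.mean(0); print("y-fit slope dx/dy",np.polyfit(q[:,1],q[:,0],1))
    for n in ("hook","stand_bar"):
        for d in cams.cut_out(n,c)[:1]:
            q=P[d["pixels"]]; q=q[q[:,2]>.03]; q=q[q[:,2]>.05]
            print(n,d["p"],len(q),q.min(0).round(3),q.max(0).round(3))
            mm=(q[:,2]<.18)&(q[:,2]>.13); 
            if mm.sum()>20: print(" tab fit dy/dx",np.polyfit(q[mm,0],q[mm,1],1), q[mm].min(0).round(3),q[mm].max(0).round(3))
E
```

```text
scene gallows 128
0.316 12 [ 0.53  -0.036  0.316] [0.545 0.038 0.322]
0.322 26 [ 0.534 -0.036  0.322] [0.547 0.038 0.328]
0.328 9 [ 0.531 -0.033  0.328] [0.548 0.034 0.333]
0.334 11 [ 0.531 -0.03   0.334] [0.549 0.034 0.34 ]
0.34 7 [ 0.533 -0.026  0.34 ] [0.544 0.031 0.346]
0.346 4 [ 0.535 -0.026  0.347] [0.541 0.022 0.35 ]
0.352 11 [ 0.533 -0.026  0.352] [0.549 0.028 0.358]
0.358 8 [ 0.532 -0.023  0.358] [0.546 0.025 0.364]
0.364 12 [ 0.533 -0.023  0.364] [0.548 0.025 0.369]
0.37 12 [ 0.534 -0.02   0.37 ] [0.542 0.022 0.374]
0.406 1 [0.554 0.012 0.409] [0.554 0.012 0.409]
0.412 13 [ 0.543 -0.017  0.414] [0.57  0.034 0.418]
0.418 2 [ 0.549 -0.014  0.418] [0.56  0.011 0.418]
board top 106 [0.5838 0.2056 0.1067] [0.6012 0.3437 0.1167]
y-fit slope dx/dy [0.02714275 0.58538598]
hook 0.56 142 [ 0.514 -0.279  0.074] [ 1.643 -0.081  1.383]
 tab fit dy/dx [ 0.00045516 -0.27038334] [ 0.514 -0.279  0.141] [ 0.602 -0.265  0.18 ]
stand_bar 0.96 215 [ 0.602 -0.336  0.05 ] [ 1.643 -0.081  1.383]
 tab fit dy/dx [-6.33222956  4.1716238 ] [ 0.696 -0.335  0.131] [ 0.708 -0.219  0.179]
top gallows 40
0
[... 321 characters left out ...]
.53  -0.022  0.354] [ 0.532 -0.02   0.357]
0.358 5 [ 0.527 -0.02   0.358] [0.533 0.027 0.361]
0.364 2 [ 0.529 -0.017  0.369] [ 0.529 -0.014  0.369]
0.37 5 [ 0.528 -0.017  0.372] [ 0.534 -0.012  0.375]
0.412 3 [ 0.516 -0.009  0.412] [0.519 0.018 0.417]
0.418 1 [0.518 0.015 0.419] [0.518 0.015 0.419]
board top 132 [0.5815 0.2097 0.1065] [0.5932 0.3478 0.1165]
y-fit slope dx/dy [0.03768408 0.57614298]
hook 0.46 214 [ 0.514 -0.277  0.073] [ 0.622 -0.261  0.244]
 tab fit dy/dx [ 0.01060547 -0.27266762] [ 0.514 -0.277  0.133] [ 0.592 -0.261  0.178]
stand_bar 0.96 348 [ 0.453 -0.333  0.05 ] [ 0.699 -0.003  1.324]
 tab fit dy/dx [-5.60563304  3.60732699] [ 0.691 -0.33   0.13 ] [ 0.697 -0.215  0.173]
```

The scene picture shows the hook on its stand at about (250,215), the gallows loop at (332,150), the board in its rack at (415,228), and the tins at (292,211) and (372,215). The top view agrees with this. The marks match the given sizes: grip about (.533,-.270,.158), hole about (.590,.276,.088), bar top about .325.

{"name": "move_arm", "arguments": {
  "targets": [
    [[0,0,0.13],[0.4,-0.51,0.42],1],
    [[0,0,0.13],[0.4,-0.51,0.42],1],
    [[0,0,0.13],[0.4,-0.51,0.42],1],
    [[0,0,0.13],[0.4,-0.51,0.42],1],
    [[0,0,0.13],[0.4,-0.51,0.42],1],
    [[0,0,0.13],[0.4,-0.51,0.42],1],
    [[0,0,0.13],[0.4,-0.51,0.42],1],
    [[0,0,0.13],[0.4,-0.51,0.42],1],
    [[0,0,0.13],[0.4,-0.51,0.42],1],
    [[0,0,0.1],[0.4,-0.51,0.42],1]
  ]
}}

```text
clock: 2.95
tcp_pos: [0.4008, 0.3998, 0.4843]
ee_rot: [180.0, 0.0, 180.0]
force: [0.9, 0.3, 0.6]
finger_gap: 1.003
```

{"name": "move_arm", "arguments": {
  "targets": [
    [[0,0,0],[0.08,-0.75,0],1],
    [[0,0,0],[0.08,-0.75,0],1],
    [[0,0,0],[0.08,-0.75,0],1],
    [[0,0,0],[0.08,-0.75,0],1],
    [[0,0,0],[0.08,-0.75,0],1],
    [[0,0,0],[0.08,-0.75,0],1],
    [[0,0,0],[0.08,-0.75,0],1],
    [[0,0,0],[0.08,-0.75,0],1],
    [[0,0,0],[0.08,-0.75,0],1],
    [[0,0,0],[0.08,-0.75,0],1]
  ]
}}

```text
clock: 4.2
tcp_pos: [0.448, -0.0505, 0.4836]
ee_rot: [180.0, 0.1, 179.9]
force: [1.1, 0.3, -0.5]
finger_gap: 1.002
```

{"name": "move_arm", "arguments": {
  "targets": [
    [[0,-0.125,0],[0.13,-0.46,-0.38],1],
    [[0,-0.125,0],[0.13,-0.46,-0.38],1],
    [[0,-0.125,0],[0.13,-0.46,-0.38],1],
    [[0,-0.125,0],[0.13,-0.46,-0.38],1],
    [[0,-0.125,0],[0.13,-0.46,-0.38],1],
    [[0,-0.125,0],[0.13,-0.46,-0.38],1],
    [[0,-0.125,0],[0.13,-0.46,-0.38],1],
    [[0,-0.125,0],[0.13,-0.46,-0.38],1]
  ]
}}

```text
clock: 5.2
tcp_pos: [0.511, -0.2704, 0.3003]
ee_rot: [180.0, 10.1, 180.0]
force: [-0.1, 0.1, 0.0]
finger_gap: 0.998
```

```bash
python3 - <<'E'
from h import *
S=look("hook_grip","hook_bight","hook_crown",cams_=("wrist",))
save(S["wrist"],"w1.png")
o=arm.get_obs();print(o["tcp_pos"],o["ee_rot"],o["q"])
E
```

```text
wrist hook_grip [(0.81, [0.536, -0.2713, 0.1546])]
wrist hook_bight []
wrist hook_crown [(0.76, [0.6113, -0.2717, 0.2359])]
[ 0.51018745 -0.26977814  0.30071516] [179.95128463   9.93414279 179.86374353] [ -2.72795681  17.95116012  36.36751051 114.37043268 -22.69553175
  44.61259163 136.75047556]
```

View pics/w1.png

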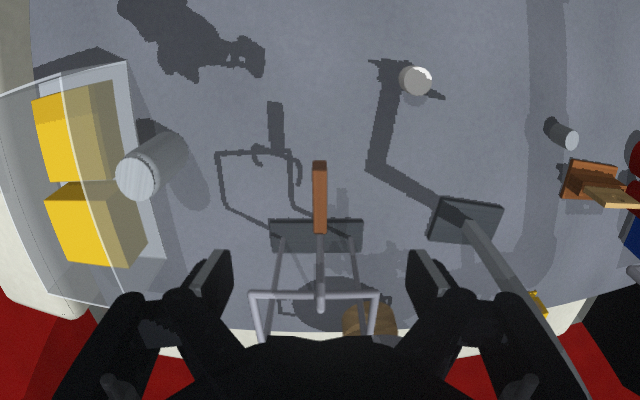

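The wrist view shows the tab centred between the fingers, at columns 313-327 and rows 160-235, aligned with the jaws.

{"name": "move_arm", "arguments": {
  "targets": [
    [[0,0,0],[0.08,0,-0.46],1],
    [[0,0,0],[0.08,0,-0.46],1],
    [[0,0,0],[0.08,0,-0.46],1],
    [[0,0,0],[0.08,0,-0.46],1],
    [[0,0,0],[0.08,-0.01,-0.46],1],
    [[0,0,0],[0.08,-0.01,-0.46],1],
    [[0,0,0],[0,0,0],0]
  ]
}}

```text
clock: 6.28
tcp_pos: [0.5397, -0.2687, 0.1347]
ee_rot: [179.9, 9.9, -179.9]
force: [0.4, -0.7, 0.0]
finger_gap: 0.822
```

{"name": "move_arm", "arguments": {
  "targets": [
    [[0,0,0],[0,0,0],-1],
    [[0,0,0],[0,0,0],-1],
    [[0,0,0],[0,0,0],-1],
    [[0,0,0],[0,0,0],-1],
    [[0,0,0],[0,0,0],-1],
    [[0,0,0],[0,0,0],-1]
  ],
  "newtons": 100
}}

```text
clock: 7.02
tcp_pos: [0.5403, -0.2717, 0.1361]
ee_rot: [-179.9, 10.1, 179.9]
force: [0.3, -1.1, 5.7]
finger_gap: 0.146
```

```bash
python3 - <<'E'
from h import *
S=look("hook_grip","hook_bight","hook_crown")
o=arm.get_obs();print(o["tcp_pos"],o["ee_rot"],o["finger_gap"],o["q"],o["force"])
E
```

```text
scene hook_grip [(0.73, [0.5355, -0.2729, 0.1534])]
scene hook_bight [(0.71, [0.6026, -0.2685, 0.0767]), (0.39, [0.5272, 0.4568, -0.0011])]
scene hook_crown [(0.53, [0.6062, -0.2717, 0.2348]), (0.36, [0.5881, 0.2743, 0.0618])]
top hook_grip [(0.57, [0.5357, -0.2699, 0.1578])]
top hook_bight [(0.48, [0.5981, -0.2743, 0.0776])]
top hook_crown [(0.55, [0.6131, -0.2731, 0.2334])]
[ 0.54028764 -0.27171401  0.13604112] [-179.94155238   10.11931623  179.90650953] 0.15077394268872266 [  7.7267225   31.89587397  23.28269992 119.15200401 -38.72989921
  27.05722902 150.91325179] [-0.08341234 -0.26501286  4.95201842]
```

{"name": "move_arm", "arguments": {
  "targets": [
    [[0,0,0],[0,0,0.2],-1],
    [[0,0,0],[0,0,0.2],-1],
    [[0,0,0],[0,0,0.2],-1],
    [[0,0,0],[-0.2,0,0],-1],
    [[0,0,0],[-0.4,0,0],-1],
    [[0,0,0],[-0.5,0,0],-1],
    [[0,0,0],[-0.5,0,0],-1],
    [[0,0,0],[-0.2,0,0],-1]
  ]
}}

```text
clock: 8.43
tcp_pos: [0.4283, -0.2705, 0.1709]
ee_rot: [179.9, 9.9, 179.8]
force: [1.1, -1.0, -2.0]
finger_gap: 0.146
```

```bash
python3 - <<'E'
from h import *
S=look("hook_grip","hook_bight","hook_crown")
o=arm.get_obs();print(o["tcp_pos"],o["ee_rot"],o["finger_gap"],o["q"],o["force"])
E
```

```text
scene hook_grip [(0.43, [0.4233, -0.2698, 0.1896])]
scene hook_bight [(0.54, [0.59, 0.2788, 0.01]), (0.46, [0.4906, -0.2684, 0.1078])]
scene hook_crown [(0.33, [0.4472, -0.1421, 0.0121])]
top hook_grip [(0.56, [0.429, -0.2689, 0.1919])]
top hook_bight [(0.77, [0.4924, -0.2743, 0.1098])]
top hook_crown [(0.53, [0.5066, -0.2743, 0.2699]), (0.45, [0.6122, -0.2751, 0.2354])]
[ 0.43265168 -0.27089328  0.17133102] [-179.98283802   10.03628298 -179.97843611] 0.15018617209532364 [ 10.59174467  23.14367725  25.14940233 128.8449884  -36.47110731
  25.96228172 155.72031279] [-0.4258649   0.15422714 -2.26443151]
```

```bash
python3 - <<'E'
from h import *
for c in("scene","top"):
    s=cams.snapshot(c);P=cloud(s)
    for n in ("hook","hook_bight"):
        r=cams.cut_out(n,c)
        if not r: continue
        m=cv2.erode(r[0]["pixels"].astype(np.uint8),np.ones((1,1)))>0
        q=P[r[0]["pixels"]&(s["depth"]>0)]
        q=q[(abs(q[:,1]+.271)<.02)&(q[:,0]>.38)&(q[:,0]<.55)]
        print(c,n,r[0]["p"],len(q))
        q=q[np.argsort(q[:,2])]; print(q[::max(1,len(q)//40)].round(3).tolist())
    if c=="scene": save(s,"s2.png",(150,90,350,240),4)
E
```

```text
scene hook 0.65 92
[[0.489, -0.272, 0.137], [0.479, -0.27, 0.181], [0.49, -0.272, 0.188], [0.483, -0.269, 0.19], [0.49, -0.275, 0.193], [0.474, -0.269, 0.195], [0.416, -0.278, 0.195], [0.466, -0.272, 0.196], [0.423, -0.277, 0.197], [0.414, -0.277, 0.197], [0.439, -0.273, 0.198], [0.454, -0.269, 0.199], [0.469, -0.268, 0.199], [0.445, -0.269, 0.199], [0.431, -0.27, 0.2], [0.421, -0.28, 0.2], [0.461, -0.269, 0.201], [0.418, -0.273, 0.201], [0.476, -0.268, 0.201], [0.453, -0.269, 0.202], [0.439, -0.272, 0.203], [0.491, -0.27, 0.203], [0.459, -0.271, 0.204], [0.488, -0.274, 0.205], [0.494, -0.273, 0.206], [0.489, -0.27, 0.21], [0.488, -0.269, 0.214], [0.493, -0.272, 0.219], [0.49, -0.271, 0.221], [0.491, -0.271, 0.227], [0.489, -0.274, 0.23], [0.488, -0.273, 0.238], [0.489, -0.272, 0.243], [0.514, -0.27, 0.251], [0.489, -0.27, 0.257], [0.524, -0.271, 0.265], [0.521, -0.271, 0.267], [0.514, -0.274, 0.269], [0.521, -0.27, 0.271], [0.514, -0.27, 0.273], [0.511, -0.276, 0.275], [0.512, -0.27, 0.276], [0.522, -0.27, 0.276], [0.498, -0.27, 0.279], [0.512, -0.269, 0.28], [0.503, -0.273, 0.28]]

[... 2699 characters left out ...]
7, -0.271, 0.198], [0.467, -0.267, 0.198], [0.456, -0.27, 0.198], [0.462, -0.267, 0.198], [0.444, -0.272, 0.199], [0.444, -0.275, 0.199], [0.455, -0.273, 0.199], [0.447, -0.263, 0.199], [0.447, -0.275, 0.2], [0.458, -0.273, 0.2], [0.45, -0.272, 0.201], [0.438, -0.272, 0.201], [0.441, -0.266, 0.201], [0.45, -0.275, 0.201], [0.47, -0.273, 0.202], [0.438, -0.265, 0.202], [0.456, -0.263, 0.203], [0.473, -0.266, 0.204], [0.482, -0.267, 0.215], [0.481, -0.269, 0.231], [0.487, -0.265, 0.247], [0.486, -0.266, 0.257], [0.486, -0.268, 0.27], [0.489, -0.27, 0.272], [0.489, -0.267, 0.274], [0.505, -0.267, 0.275], [0.494, -0.267, 0.276], [0.5, -0.27, 0.277], [0.508, -0.27, 0.278], [0.491, -0.269, 0.279]]
```

View pics/s2.png

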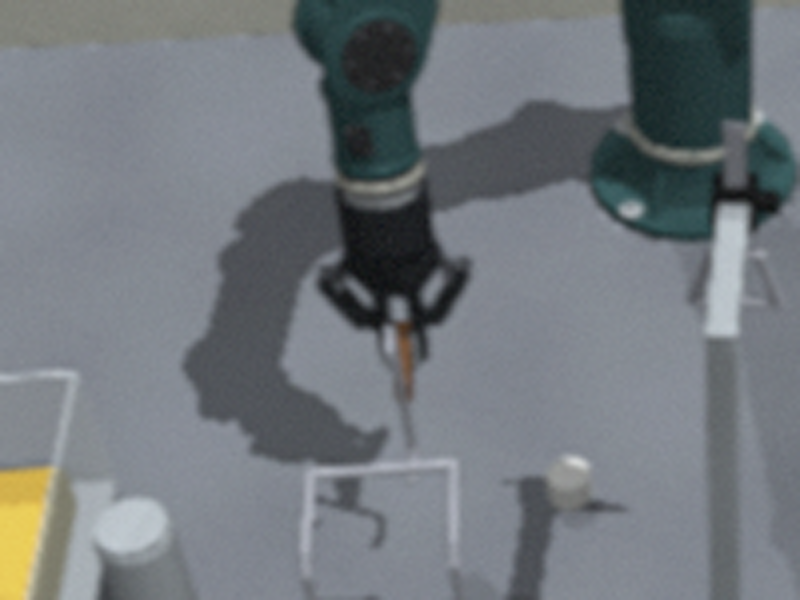

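The crop shows the hook held firmly in the jaws and clear of the stand. It pitches slightly, by about 2°, and I will correct that on the way.

{"name": "move_arm", "arguments": {
  "targets": [
    [[0,-0.05,0],[0,0.4,0],-1],
    [[0,-0.05,0],[0,0.76,0],-1],
    [[0,-0.05,0],[0,0.76,0],-1],
    [[0,-0.05,0],[0,0.76,0],-1],
    [[0,-0.05,0],[0,0.76,0],-1],
    [[0,0,0],[0,0.76,0],-1],
    [[0,0,0],[0,0.76,0],-1],
    [[0,0,0],[0,0.76,0],-1],
    [[0,0,0],[0,0.76,0],-1],
    [[0,0,0],[0,0.76,0],-1]
  ]
}}

```text
clock: 10.38
tcp_pos: [0.4313, 0.1653, 0.1715]
ee_rot: [180.0, 12.5, 179.9]
force: [1.0, -1.1, -0.9]
finger_gap: 0.147
```

{"name": "move_arm", "arguments": {
  "targets": [
    [[0,0,0],[0,0.76,0],-1],
    [[0,0,0],[0,0.76,0],-1],
    [[0,0,0],[0,0.34,0],-1],
    [[0,0,0],[0,0,0],-1]
  ]
}}

```text
clock: 10.88
tcp_pos: [0.4313, 0.2764, 0.1712]
ee_rot: [-180.0, 12.5, -179.9]
force: [0.4, -0.3, -1.4]
finger_gap: 0.146
```

```bash
python3 - <<'E'
from h import *
S=look("hook_grip","hook_bight","hook_crown","board_hole","board_centre",cams_=("scene","top","wrist"))
for c in("scene","top"):
    P=cloud(S[c]); Q=P[(abs(P[...,1]-.277)<.02)&(abs(P[...,0]-.47)<.09)&(P[...,2]>.09)]
    s=Q[(abs(Q[:,0]-.487)<.015)]
    for a in np.arange(.10,.29,.01):
        q=s[(s[:,2]>=a)&(s[:,2]<a+.01)]
        if len(q): print(c,round(a,2),len(q),np.median(q,0).round(4),q[:,2].max().round(4))
    q=Q[Q[:,2]>.265]; print("crown",q.min(0).round(4) if len(q) else 0,q.max(0).round(4) if len(q) else 0)
    b=P[(abs(P[...,0]-.587)<.03)&(abs(P[...,1]-.277)<.085)&(P[...,2]>.095)&(P[...,2]<.125)]
    print("board",b.min(0).round(4),b.max(0).round(4),np.percentile(b[:,2],90).round(4))
save(S["wrist"],"w3.png")
o=arm.get_obs();print(o["tcp_pos"],o["ee_rot"],o["finger_gap"],o["q"],o["force"])
E
```

```text
scene hook_grip [(0.66, [0.5864, 0.2754, 0.0117]), (0.64, [0.4262, 0.2772, 0.1894])]
scene hook_bight [(0.63, [0.4945, 0.2762, 0.1154]), (0.48, [0.4823, 0.2737, 0.1846])]
scene hook_crown [(0.55, [0.4979, 0.2758, 0.2725])]
scene board_hole [(0.67, [0.588, 0.2794, 0.0827])]
scene board_centre [(0.61, [0.5868, 0.2794, 0.0649])]
top hook_grip [(0.56, [0.4258, 0.271, 0.1908])]
top hook_bight [(0.69, [0.4905, 0.2719, 0.1128])]
top hook_crown [(0.73, [0.4977, 0.2718, 0.274])]
top board_hole [(0.61, [0.5933, 0.2744, 0.0851])]
top board_centre [(0.7, [0.5874, 0.2777, 0.061])]
wrist hook_grip [(0.62, [0.4271, 0.2733, 0.1893])]
wrist hook_bight []
wrist hook_crown []
wrist board_hole [(0.57, [0.5859, 0.2763, 0.0881]), (0.46, [0.4274, 0.2736, 0.1873])]
wrist board_centre []
scene 0.1 2 [0.495  0.2732 0.109 ] 0.1097
scene 0.11 8 [0.491  0.274  0.1156] 0.1182
scene 0.12 3 [0.4842 0.2736 0.1212] 0.1231
scene 0.13 6 [0.4846 0.2718 0.1331] 0.1391
scene 0.14 5 [0.4868 0.2758 0.1463] 0.149
scene 0.15 5 [0.4854 0.2716 0.1559] 0.1589
scene 0.16 2 [0.4864 0.2722 0.1651] 0.1676
scene 0.17 8 [0.4857 0.272 
[... 1016 characters left out ...]
 6 [0.4737 0.2724 0.2028] 0.2063
top 0.21 2 [0.4807 0.2707 0.2161] 0.2179
top 0.22 1 [0.4791 0.2712 0.226 ] 0.226
top 0.23 3 [0.4818 0.271  0.2373] 0.2382
top 0.24 2 [0.4801 0.271  0.2441] 0.2471
top 0.25 3 [0.4813 0.2708 0.2553] 0.2561
top 0.26 3 [0.4811 0.2719 0.267 ] 0.2681
top 0.27 12 [0.4891 0.2728 0.2773] 0.2798
top 0.28 13 [0.4918 0.2737 0.2829] 0.2852
crown [0.3807 0.2571 0.2656] [0.5121 0.2969 0.5083]
board [0.5796 0.2081 0.0959] [0.5932 0.3479 0.1174] 0.1131
[0.43136451 0.27514865 0.17128689] [179.98847965  12.50170678 179.94564287] 0.14946542277482786 [-77.66584458  28.34403685  47.4904096  130.57614959 -36.16874423
  22.80898916  86.99100713] [ 0.3454543   0.45158551 -2.30870947]
```

View pics/w3.png

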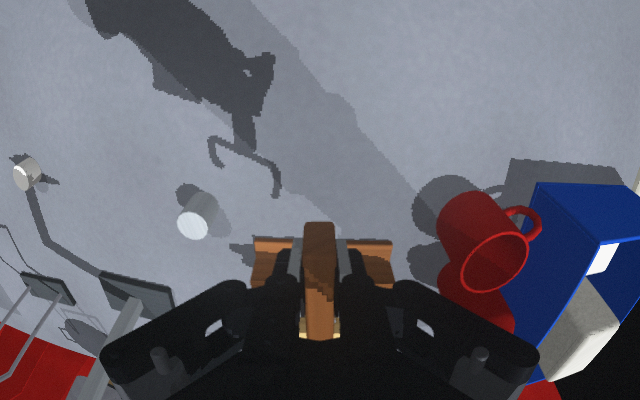

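The wrist view shows the tab in the jaws at (320,280), with the rack and board straight ahead behind it. I am lowering to hole height and advancing to just short of the board.

{"name": "move_arm", "arguments": {
  "targets": [
    [[0,0,0],[0,0.03,-0.24],-1],
    [[0,0,0],[0,0,-0.24],-1],
    [[0,0,0],[0.35,0,0],-1],
    [[0,0,0],[0.3,0,0],-1],
    [[0,0,0],[0.1,0,0],-1],
    [[0,0,0],[0,0,0],-1]
  ]
}}

```text
clock: 12.52
tcp_pos: [0.4767, 0.2768, 0.1426]
ee_rot: [180.0, 12.5, 179.9]
force: [-0.1, -1.0, -1.1]
finger_gap: 0.147
```

```bash
python3 - <<'E'
from h import *
S=look("hook_bight","board_hole",cams_=("scene","top"))
o=arm.get_obs();print(o["tcp_pos"],o["ee_rot"],o["force"])
a=S["scene"]["image"][195:255,375:455,::-1]; b=S["top"]["image"][170:230,200:280,::-1]
cv2.imwrite("pics/m4.png",cv2.resize(np.vstack([a,b]),None,fx=5,fy=5,interpolation=cv2.INTER_CUBIC))
P=cloud(S["scene"]);Q=P[(abs(P[...,1]-.277)<.012)&(P[...,0]>.5)&(P[...,0]<.6)&(P[...,2]>.07)&(P[...,2]<.13)]
print(Q[np.argsort(Q[:,2])].round(4).tolist())
E
```

```text
scene hook_bight [(0.62, [0.5397, 0.2786, 0.0863])]
scene board_hole [(0.75, [0.5906, 0.2811, 0.0832]), (0.5, [0.4701, 0.276, 0.1625])]
top hook_bight [(0.62, [0.5387, 0.2766, 0.0859])]
top board_hole [(0.62, [0.5934, 0.2731, 0.083])]
[0.47570965 0.27698227 0.14241739] [179.98952474  12.46377355 179.97058564] [-0.70675601 -0.02525275 -1.01165963]
[[0.5855, 0.2826, 0.0704], [0.5932, 0.2673, 0.0706], [0.5857, 0.2791, 0.071], [0.5855, 0.2756, 0.0711], [0.5956, 0.2804, 0.0722], [0.5951, 0.2736, 0.0723], [0.591, 0.2744, 0.0726], [0.5966, 0.287, 0.0727], [0.5834, 0.2862, 0.0729], [0.5972, 0.2833, 0.0738], [0.5969, 0.2696, 0.0748], [0.5935, 0.2805, 0.0749], [0.5942, 0.2872, 0.0751], [0.594, 0.2838, 0.0752], [0.593, 0.2703, 0.0754], [0.5885, 0.2677, 0.0755], [0.5989, 0.2758, 0.0767], [0.591, 0.2842, 0.0768], [0.5888, 0.2878, 0.0792], [0.5932, 0.2869, 0.0793], [0.539, 0.2768, 0.0798], [0.5979, 0.2755, 0.0808], [0.5407, 0.2727, 0.0821], [0.5467, 0.2748, 0.0836], [0.5344, 0.2771, 0.085], [0.5347, 0.2699, 0.0861], [0.5308, 0.2741, 0.0864], [0.5313, 0.2775, 0.0867], [0.5535, 0.2697, 0.0867], [0.5
[... 881 characters left out ...]
 0.1079], [0.5863, 0.2814, 0.1082], [0.5319, 0.2749, 0.1083], [0.596, 0.2861, 0.1088], [0.5865, 0.2779, 0.1088], [0.5908, 0.2702, 0.1095], [0.5917, 0.2767, 0.1099], [0.5873, 0.2742, 0.1101], [0.529, 0.2753, 0.1102], [0.5955, 0.2659, 0.1102], [0.596, 0.2691, 0.1105], [0.5963, 0.2724, 0.1105], [0.5921, 0.2732, 0.1107], [0.5877, 0.2707, 0.1108], [0.5972, 0.2789, 0.1109], [0.5977, 0.2753, 0.1119], [0.5304, 0.2714, 0.1121], [0.5945, 0.286, 0.1122], [0.5889, 0.2669, 0.1127], [0.5964, 0.2888, 0.1142], [0.529, 0.2747, 0.1154], [0.5302, 0.2708, 0.1171], [0.5283, 0.2709, 0.12], [0.532, 0.2732, 0.124], [0.533, 0.2763, 0.1248], [0.5299, 0.2698, 0.127], [0.5311, 0.2764, 0.1276], [0.5313, 0.2728, 0.1282]]
```

View pics/m4.png

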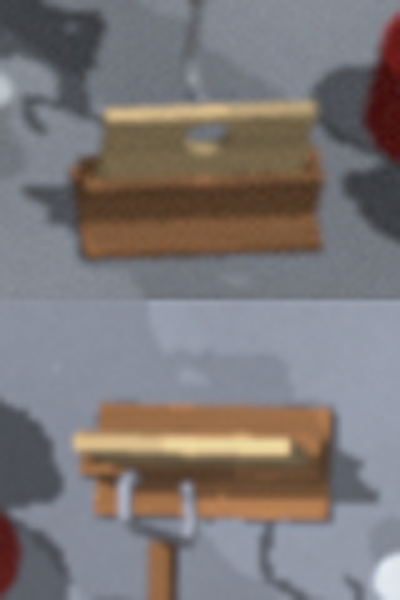

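The crops show the tip just in front of the hole. The hole edges span z .073-.103 and the tip top is about .097, so the height fits. I am advancing through it in two parts.

{"name": "move_arm", "arguments": {
  "targets": [
    [[0,0,0],[0.15,0.03,0],-1],
    [[0,0,0],[0.15,0,0],-1],
    [[0,0,0],[0.12,0,0],-1],
    [[0,0,0],[0,0,0],-1]
  ]
}}

```text
clock: 13.32
tcp_pos: [0.5027, 0.2785, 0.1427]
ee_rot: [180.0, 12.6, 179.9]
force: [0.4, 0.0, -1.5]
finger_gap: 0.148
```

{"name": "move_arm", "arguments": {
  "targets": [
    [[0,0,0],[0.15,0,0],-1],
    [[0,0,0],[0.15,0,0],-1],
    [[0,0,0],[0.1,0,0],-1],
    [[0,0,0],[0,0,0],-1]
  ]
}}

```text
clock: 13.82
tcp_pos: [0.5264, 0.2786, 0.1426]
ee_rot: [180.0, 12.5, 179.9]
force: [0.3, -0.4, -0.4]
finger_gap: 0.151
```

```bash
python3 - <<'E'
from h import *
S=look("hook_bight","board_hole","board_centre",cams_=("scene","top"))
o=arm.get_obs();print(o["tcp_pos"],o["ee_rot"],o["force"])
a=S["scene"]["image"][185:255,365:465,::-1]; b=S["top"]["image"][165:235,190:290,::-1]
cv2.imwrite("pics/m5.png",cv2.resize(np.vstack([a,b]),None,fx=4,fy=4,interpolation=cv2.INTER_CUBIC))
E
```

```text
scene hook_bight [(0.72, [0.5905, 0.278, 0.0859]), (0.27, [0.5863, 0.2773, 0.0623])]
scene board_hole [(0.57, [0.5905, 0.2802, 0.0849])]
scene board_centre [(0.25, [0.59, 0.2795, 0.087])]
top hook_bight [(0.54, [0.5882, 0.2783, 0.0864]), (0.49, [0.6114, -0.2751, 0.2346])]
top board_hole [(0.66, [0.5944, 0.2755, 0.0849])]
top board_centre [(0.7, [0.588, 0.2736, 0.0617])]
[0.52533576 0.27875482 0.14247778] [179.98389992  12.48728432 179.94632228] [ 0.03730665  0.76955632 -1.09008099]
```

View pics/m5.png

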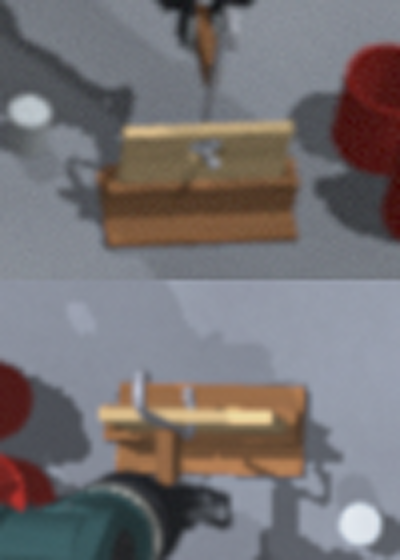

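The tip shows through the hole at (207,150) in the crop, and there was no contact force. Lifting gently.

{"name": "move_arm", "arguments": {
  "targets": [
    [[0,0,0],[0,0,0.12],-1],
    [[0,0,0],[0,0,0.1],-1],
    [[0,0,0],[0,0,0.08],-1],
    [[0,0,0],[0,0,0.12],-1],
    [[0,0,0],[0,0,0.15],-1],
    [[0,0,0],[0,0,0.2],-1],
    [[0,0,0],[0,0,0.25],-1],
    [[0,0,0],[0,0,0.25],-1],
    [[0,0,0],[0,0,0.25],-1],
    [[0,0,0],[0,0,0.25],-1]
  ],
  "newtons": 120
}}

```text
clock: 15.48
tcp_pos: [0.5256, 0.2787, 0.2499]
ee_rot: [180.0, 12.5, 179.9]
force: [-0.5, 0.7, -2.5]
finger_gap: 0.146
```

{"name": "move_arm", "arguments": {
  "targets": [
    [[0,0,0],[0,0,0],-1],
    [[0,0,0],[0,0,0],-1],
    [[0,0,0],[0,0,0],-1],
    [[0,0,0],[0,0,0],-1]
  ]
}}

```text
clock: 15.98
tcp_pos: [0.5253, 0.2785, 0.2482]
ee_rot: [-180.0, 12.5, 179.9]
force: [-0.3, 0.3, -2.7]
finger_gap: 0.146
```

```bash
python3 - <<'E'
from h import *
S=look("hook_grip","hook_bight","hook_crown","board_hole","board_centre",cams_=("scene","top"))
o=arm.get_obs();print(o["tcp_pos"],o["ee_rot"],o["force"],o["q"])
P=cloud(S["scene"]);t=o["tcp_pos"];Q=P[(abs(P[...,1]-t[1])<.012)&(P[...,0]>t[0]+.03)&(P[...,0]<t[0]+.11)&(P[...,2]>t[2]+.01)&(P[...,2]<t[2]+.13)]
print((Q[np.argsort(Q[:,2])]-t).round(3)[::3].tolist())
save(S["scene"],"m6.png",(340,110,480,260),4)
E
```

```text
scene hook_grip [(0.49, [0.5186, 0.281, 0.2651])]
scene hook_bight [(0.78, [0.5907, 0.2779, 0.1895])]
scene hook_crown [(0.66, [0.5927, 0.277, 0.3505])]
scene board_hole [(0.83, [0.5861, 0.2795, 0.171])]
scene board_centre [(0.68, [0.6127, 0.4739, -0.0031]), (0.56, [0.583, 0.2778, 0.1517])]
top hook_grip [(0.58, [0.5166, 0.2763, 0.27])]
top hook_bight [(0.54, [0.5874, 0.2786, 0.192])]
top hook_crown [(0.59, [0.593, 0.2769, 0.3509])]
top board_hole [(0.68, [0.589, 0.2757, 0.1733]), (0.63, [0.6135, 0.4733, -0.001])]
top board_centre [(0.71, [0.5847, 0.2783, 0.1516])]
[0.52560421 0.27868139 0.2487303 ] [179.98424424  12.50439813 179.93614891] [ 0.81893498  0.29979927 -3.13108509] [-74.46740014  28.07696624  53.63785059 117.40811339 -28.76880983
  36.69161826  85.40443778]
[[0.061, -0.006, 0.01], [0.049, -0.007, 0.011], [0.036, -0.01, 0.012], [0.053, -0.001, 0.015], [0.05, -0.007, 0.017], [0.052, -0.005, 0.019], [0.054, -0.003, 0.021], [0.037, -0.009, 0.022], [0.032, -0.008, 0.025], [0.055, -0.003, 0.026], [0.039, -0.003, 0.028], [0.04, -0.01, 0.03], [0.03, -0.009, 0.033], [0.061, -0.006, 0.037], [0.054, -0.005, 0.039], [0.057, -0.003, 0.046], [0.057, -0.001, 0.05], [0.059, -0.004, 0.053], [0.057, -0.001, 0.055], [0.055, -0.005, 0.062], [0.056, 0.0, 0.071], [0.058, -0.004, 0.073], [0.054, -0.0, 0.078], [0.057, -0.002, 0.084], [0.058, -0.005, 0.086], [0.084, -0.002, 0.09], [0.085, -0.006, 0.091], [0.083, -0.002, 0.093], [0.082, 0.0, 0.096], [0.084, -0.006, 0.099], [0.077, -0.005, 0.1], [0.084, -0.001, 0.102], [0.064, 0.0, 0.103], [0.074, 0.001, 0.104], [0.08, -0.0, 0.106], [0.072, -0.005, 0.108], [0.079, -0.007, 0.11]]
```

View pics/m6.png

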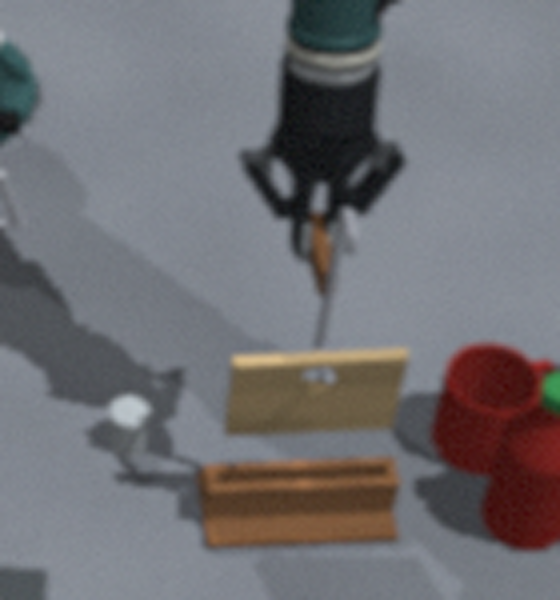

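The board hangs level on the hook, clear of the rack (hole z about .172). Moving back, then across to in front of the loop.

{"name": "move_arm", "arguments": {
  "targets": [
    [[0,0,0],[-0.1,0,0],-1],
    [[0,0,0],[-0.2,0,0],-1],
    [[0,0,0],[-0.3,0,0],-1],
    [[0,0,0],[-0.35,0,0],-1],
    [[0,0,0],[-0.35,0,0],-1],
    [[0,0,0],[-0.25,0,0],-1],
    [[0,0,0],[-0.15,-0.05,0],-1],
    [[0,0,0],[-0.05,-0.1,0],-1],
    [[0,0,0],[0,-0.2,0],-1],
    [[0,0,0],[0,-0.3,0],-1]
  ]
}}

```text
clock: 17.82
tcp_pos: [0.4213, 0.2386, 0.249]
ee_rot: [180.0, 12.6, 179.9]
force: [0.3, 0.1, -3.1]
finger_gap: 0.141
```

{"name": "move_arm", "arguments": {
  "targets": [
    [[0,0,0],[0,-0.4,0],-1],
    [[0,0,0],[0,-0.5,0],-1],
    [[0,0,0],[0,-0.5,0],-1],
    [[0,0,0],[0,-0.5,0],-1],
    [[0,0,0],[0,-0.5,0],-1],
    [[0,0,0],[0,-0.5,0],-1],
    [[0,0,0],[0,-0.4,0],-1],
    [[0,0,0],[0,-0.3,0],-1],
    [[0,0,0],[0,-0.2,0],-1],
    [[0,0,0],[0,-0.1,0],-1]
  ]
}}

```text
clock: 19.08
tcp_pos: [0.4198, 0.0034, 0.2487]
ee_rot: [180.0, 12.5, 179.7]
force: [-0.0, -0.1, -3.6]
finger_gap: 0.145
```

```bash
python3 - <<'E'
from h import *
S=look("hook_bight","hook_crown","board_hole","gallows_clamp",cams_=("scene","top"))
o=arm.get_obs();t=o["tcp_pos"];print(t,o["ee_rot"],o["force"],o["q"])
for c in S:
    P=cloud(S[c])
    B=P[(P[...,0]>.521)&(P[...,0]<.56)&(abs(P[...,1]-.003)<.045)&(P[...,2]>.30)&(P[...,2]<.395)]
    b=B[(abs(B[:,1]-.003)<.026)&(B[:,2]<.345)]
    print(c,"bar",len(b),np.median(b,0).round(4),b.min(0).round(4),b.max(0).round(4),np.polyfit(b[:,1],b[:,0],1).round(4))
    b=B[(abs(B[:,1]-.003)<.012)&(B[:,2]>.345)]
    if len(b): print(" top bar",np.median(b,0).round(4),b.min(0).round(4),b.max(0).round(4))
    C=P[(P[...,0]>t[0]+.055)&(P[...,0]<.519)&(abs(P[...,1]-.003)<.012)&(P[...,2]>.31)&(P[...,2]<.37)]
    print(" crown",len(C),C.min(0).round(4),C.max(0).round(4)) if len(C) else 0
    C=C[C[:,2]>C[:,2].max()-.012]; print(np.median(C,0))
save(S["scene"],"m7.png",(270,90,400,200),5)
E
```

```text
scene hook_bight []
scene hook_crown [(0.23, [0.5235, 0.4606, 0.001])]
scene board_hole [(0.97, [0.4833, 0.0026, 0.1718])]
scene gallows_clamp [(0.69, [0.5316, 0.0019, 0.4073])]
top hook_bight []
top hook_crown [(0.7, [0.4869, 0.005, 0.3516]), (0.51, [0.586, 0.2775, 0.0104])]
top board_hole [(0.84, [0.4834, 0.0046, 0.1705]), (0.51, [0.6091, -0.2747, 0.2343])]
top gallows_clamp [(0.83, [0.5361, 0.0047, 0.4091]), (0.41, [0.524, 0.4541, -0.0009])]
[0.42061414 0.00609846 0.24865653] [179.99797472  12.49551206 179.99390179] [ 0.45512208 -0.72136543 -4.2653216 ] [-61.63112796   9.68728523  61.58022657 137.50849951 -18.73359511
  26.44261166 104.64399486]
scene bar 29 [0.5411 0.0163 0.3237] [ 0.53   -0.0229  0.3177] [0.5505 0.0287 0.3433] [0.198  0.5382]
 top bar [0.54   0.0117 0.3728] [0.5365 0.0098 0.3679] [0.5441 0.0135 0.3771]Traceback (most recent call last):
  File "<stdin>", line 13, in <module>
    return umr_maximum(a, axis, None, out, keepdims, initial, where)
ValueError: zero-size array to reduction operation maximum which has no identity
```

```bash
python3 - <<'E'
from h import *
s=cams.snapshot("scene"); w=cams.snapshot("top")
P=cloud(w)
for nm,S_ in(("scene",s),("top",w)):
    P=cloud(S_)
    A=P[(P[...,0]>.56)&(P[...,0]<.70)&(abs(P[...,1])<.06)&(P[...,2]>.40)&(P[...,2]<.45)]
    print(nm,"arm y(x)",len(A),np.polyfit(A[:,0],A[:,1],1).round(3))
B=cloud(w);b=B[(B[...,0]>.521)&(B[...,0]<.56)&(abs(B[...,1]-.003)<.034)&(B[...,2]>.312)&(B[...,2]<.332)]
print("top bar pts",b.round(4).tolist())
a=cv2.resize(s["image"][110:190,285:385,::-1],None,fx=6,fy=6,interpolation=cv2.INTER_CUBIC)
cv2.imwrite("pics/m7.png",a)
E
```

```text
scene arm y(x) 324 [-0.15   0.083]
top arm y(x) 462 [-0.142  0.08 ]
top bar pts [[0.5335, 0.0307, 0.3188], [0.5332, 0.028, 0.3213], [0.53, -0.0123, 0.3225], [0.5294, -0.0309, 0.3268], [0.5269, -0.0122, 0.3271], [0.527, -0.0149, 0.3258], [0.5273, -0.0176, 0.3218], [0.5272, -0.0203, 0.3228], [0.5265, -0.0281, 0.3307], [0.527, -0.031, 0.3241]]
```

View pics/m7.png

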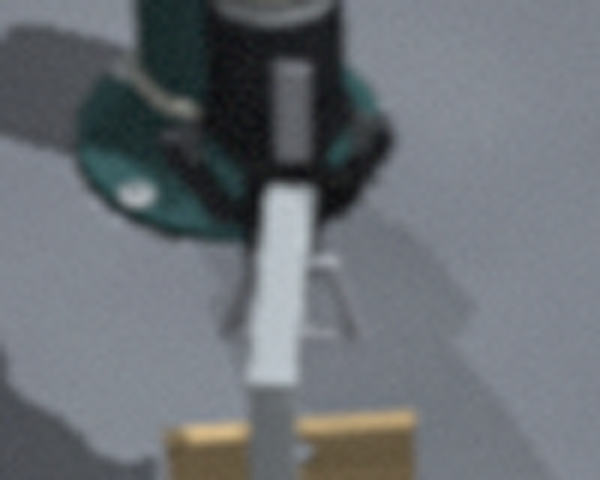

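The crop shows the loop legs at (240,295) and (340,295), with the hook still behind and the board hanging below at (290,440). The bar is at x about .5335, top about .3245, with the gallows yawed about -8°. I am entering the loop.

{"name": "move_arm", "arguments": {
  "targets": [
    [[0,0,0],[0.06,0,0],-1],
    [[0,0,0],[0.12,0,0],-1],
    [[0,0,0],[0.14,0,0],-1],
    [[0,0,0],[0.14,0,0],-1],
    [[0,0,0],[0.12,0,0],-1],
    [[0,0,0],[0.08,0,0],-1],
    [[0,0,0],[0.04,0,0],-1],
    [[0,0,0],[0,0,0],-1]
  ]
}}

```text
clock: 20.68
tcp_pos: [0.4626, 0.0056, 0.2487]
ee_rot: [180.0, 12.5, 179.9]
force: [-0.6, 0.7, -3.1]
finger_gap: 0.144
```

```bash
python3 - <<'E'
from h import *
S=look("hook_crown","hook_grip","gallows_clamp",cams_=("scene","top"))
o=arm.get_obs();t=o["tcp_pos"];print(t,o["ee_rot"],o["force"])
s,w=S["scene"],S["top"]
P=cloud(s); Q=P[(P[...,0]>.5)&(P[...,0]<.57)&(abs(P[...,1]-.003)<.045)&(P[...,2]>.30)&(P[...,2]<.40)]
Q=Q[np.argsort(Q[:,1])]; print(Q.round(3).tolist())
a=cv2.resize(s["image"][110:160,300:370,::-1],None,fx=8,fy=8,interpolation=cv2.INTER_CUBIC)
cv2.imwrite("pics/m8.png",a)
E
```

```text
scene hook_crown [(0.62, [0.5226, 0.0037, 0.1534])]
scene hook_grip [(0.74, [0.5335, -0.0005, 0.4072])]
scene gallows_clamp [(0.97, [0.5318, 0.0002, 0.4059])]
top hook_crown [(0.67, [0.5312, 0.0064, 0.3522])]
top hook_grip []
top gallows_clamp [(0.59, [0.5328, 0.0008, 0.4072])]
[0.46247601 0.00574959 0.2487063 ] [179.97757561  12.49900768 179.94132661] [-0.0514914   0.15449137 -2.92471657]
[[0.527, -0.036, 0.314], [0.529, -0.036, 0.32], [0.538, -0.033, 0.324], [0.54, -0.033, 0.33], [0.533, -0.033, 0.328], [0.533, -0.032, 0.332], [0.538, -0.03, 0.329], [0.531, -0.03, 0.318], [0.535, -0.03, 0.33], [0.537, -0.029, 0.34], [0.535, -0.029, 0.334], [0.533, -0.029, 0.341], [0.536, -0.027, 0.322], [0.538, -0.026, 0.341], [0.535, -0.026, 0.329], [0.534, -0.026, 0.333], [0.537, -0.026, 0.344], [0.538, -0.026, 0.349], [0.53, -0.026, 0.32], [0.533, -0.026, 0.349], [0.533, -0.026, 0.353], [0.535, -0.024, 0.321], [0.536, -0.024, 0.326], [0.54, -0.023, 0.342], [0.539, -0.023, 0.354], [0.536, -0.023, 0.343], [0.536, -0.023, 0.347], [0.537, -0.023, 0.356], [0.537, -0.023, 0.365], [0.533, -0.023, 0.357
[... 1264 characters left out ...]
 0.025, 0.357], [0.544, 0.025, 0.351], [0.543, 0.025, 0.358], [0.543, 0.025, 0.341], [0.541, 0.025, 0.364], [0.542, 0.025, 0.344], [0.541, 0.025, 0.36], [0.542, 0.025, 0.319], [0.538, 0.026, 0.319], [0.546, 0.028, 0.327], [0.543, 0.028, 0.349], [0.543, 0.028, 0.341], [0.542, 0.028, 0.344], [0.541, 0.028, 0.351], [0.542, 0.028, 0.332], [0.543, 0.028, 0.32], [0.538, 0.029, 0.332], [0.548, 0.031, 0.35], [0.545, 0.031, 0.339], [0.545, 0.031, 0.342], [0.545, 0.031, 0.334], [0.545, 0.031, 0.33], [0.545, 0.031, 0.326], [0.544, 0.031, 0.321], [0.549, 0.034, 0.329], [0.545, 0.034, 0.334], [0.545, 0.034, 0.321], [0.542, 0.035, 0.327], [0.538, 0.035, 0.331], [0.544, 0.038, 0.324], [0.544, 0.038, 0.32]]
```

View pics/m8.png

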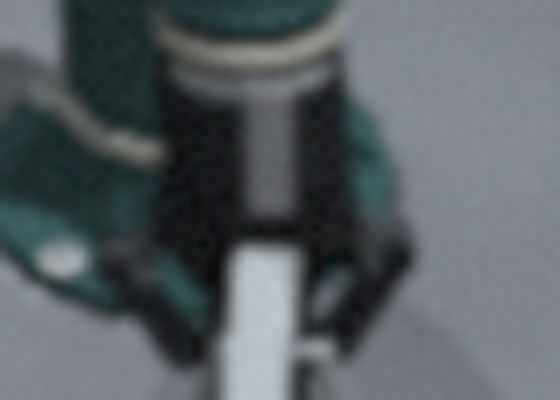

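Compared within one camera, the tip axis is only about 7 mm ahead of the bar and should be about 14 mm. I am shifting forward about 5.5 mm, then lowering in stages and watching the force.

{"name": "move_arm", "arguments": {
  "targets": [
    [[0,0,0],[0.05,0,0],-1],
    [[0,0,0],[0.045,0,0],-1],
    [[0,0,0],[0,0,-0.05],-1],
    [[0,0,0],[0,0,-0.08],-1],
    [[0,0,0],[0,0,-0.08],-1],
    [[0,0,0],[0,0,0],-1]
  ]
}}

```text
clock: 21.82
tcp_pos: [0.4678, 0.0056, 0.2355]
ee_rot: [-180.0, 12.4, 179.9]
force: [-0.4, 0.2, -3.3]
finger_gap: 0.145
```

{"name": "move_arm", "arguments": {
  "targets": [
    [[0,0,0],[0,0,-0.05],-1],
    [[0,0,0],[0,0,-0.05],-1],
    [[0,0,0],[0,0,0],-1]
  ]
}}

```text
clock: 22.2
tcp_pos: [0.4681, 0.0057, 0.2299]
ee_rot: [180.0, 12.5, 179.9]
force: [0.0, 0.2, -3.1]
finger_gap: 0.14
```

```bash
python3 - <<'E'
from h import *
S=look("hook_crown",cams_=("scene","top"))
o=arm.get_obs();t=o["tcp_pos"];print(t,o["ee_rot"],o["force"])
for s in S.values():
    P=cloud(s); Q=P[(P[...,0]>.51)&(P[...,0]<.57)&(abs(P[...,1]-.003)<.045)&(P[...,2]>.295)&(P[...,2]<.40)]
    h=Q[abs(Q[:,1]-.004)<.009]; print("hook-ish",h.round(3).tolist())
    b=Q[(Q[:,2]<.332)&(abs(Q[:,1]-.003)>.012)&(abs(Q[:,1]-.003)<.03)]; print("bar",len(b),b.mean(0).round(4),np.polyfit(b[:,1],b[:,0],1).round(4))
E
```

```text
scene hook_crown [(0.72, [0.6101, -0.278, 0.2346])]
top hook_crown [(0.39, [0.5368, 0.0073, 0.3305])]
[0.46841998 0.00566401 0.23019629] [179.98656745  12.51727603 179.93512919] [ 0.10641149  0.7595198  -2.38326485]
hook-ish [[0.537, 0.01, 0.374], [0.539, 0.01, 0.371], [0.54, 0.01, 0.369], [0.537, 0.007, 0.337], [0.544, 0.007, 0.34], [0.546, 0.007, 0.337], [0.549, 0.006, 0.336], [0.534, 0.011, 0.321], [0.546, 0.007, 0.329], [0.543, 0.01, 0.326], [0.543, 0.013, 0.325], [0.555, 0.006, 0.333], [0.543, 0.01, 0.321], [0.554, 0.006, 0.328], [0.551, 0.006, 0.32], [0.552, 0.006, 0.317]]
bar 24 [0.5402 0.0121 0.3237] [0.1455 0.5384]
hook-ish [[0.521, 0.009, 0.336], [0.521, 0.006, 0.336], [0.522, 0.004, 0.331], [0.519, 0.009, 0.333], [0.519, 0.006, 0.333], [0.519, 0.004, 0.332], [0.516, 0.009, 0.33], [0.516, 0.007, 0.329], [0.517, 0.004, 0.322], [0.515, 0.007, 0.307], [0.516, 0.004, 0.296]]
bar 7 [ 0.5294 -0.0027  0.3213] [0.1247 0.5297]
```

The tip has passed on the far side of the bar without contact: tip x .552, bar .539, and 14 mm is ideal. I am lowering on in small steps.

{"name": "move_arm", "arguments": {
  "targets": [
    [[0,0,0],[0,0,-0.04],-1],
    [[0,0,0],[0,0,-0.04],-1],
    [[0,0,0],[0,0,0],-1]
  ]
}}

```text
clock: 22.78
tcp_pos: [0.4681, 0.0057, 0.2251]
ee_rot: [180.0, 12.5, 179.9]
force: [-0.6, -0.0, -2.8]
finger_gap: 0.141
```

{"name": "move_arm", "arguments": {
  "targets": [
    [[0,0,0],[0,0,-0.03],-1],
    [[0,0,0],[0,0,0],-1]
  ]
}}

```text
clock: 23.02
tcp_pos: [0.4682, 0.0057, 0.2234]
ee_rot: [180.0, 12.5, 179.9]
force: [-0.1, 0.0, -3.5]
finger_gap: 0.143
```

{"name": "move_arm", "arguments": {
  "targets": [
    [[0,0,0],[0,0,-0.03],-1],
    [[0,0,0],[0,0,0],-1]
  ]
}}

```text
clock: 23.28
tcp_pos: [0.4691, 0.0055, 0.222]
ee_rot: [180.0, 12.6, 179.9]
force: [0.3, 0.4, -1.7]
finger_gap: 0.145
```

{"name": "move_arm", "arguments": {
  "targets": [
    [[0,0,0],[0,0,-0.02],-1],
    [[0,0,0],[0,0,0],-1]
  ]
}}

```text
clock: 23.52
tcp_pos: [0.4699, 0.0055, 0.2213]
ee_rot: [180.0, 12.7, 179.9]
force: [0.4, -0.3, 3.2]
finger_gap: 0.143
```

{"name": "move_arm", "arguments": {
  "targets": [
    [[0,0,0],[0,0,-0.02],-1],
    [[0,0,0],[0,0,0],-1],
    [[0,0,0],[0,0,0],-1]
  ]
}}

```text
clock: 23.9
tcp_pos: [0.4709, 0.0054, 0.2207]
ee_rot: [180.0, 12.8, 179.9]
force: [0.1, 0.4, 7.2]
finger_gap: 0.142
```

The force reversal at a crown underside of about .323 agrees with the bar top (.3245), so the weight is on the loop. I am relaxing the press a little and opening.

{"name": "move_arm", "arguments": {
  "targets": [
    [[0,0,0],[0,0,0.025],-1],
    [[0,0,0],[0,0,0],-1],
    [[0,0,0],[0,0,0],-0.5],
    [[0,0,0],[0,0,0],-0.4],
    [[0,0,0],[0,0,0],-0.2],
    [[0,0,0],[0,0,0],0],
    [[0,0,0],[0,0,0],0.2],
    [[0,0,0],[0,0,0],0.3],
    [[0,0,0],[0,0,0],0.3]
  ]
}}

```text
clock: 25.02
tcp_pos: [0.4683, 0.0057, 0.2208]
ee_rot: [180.0, 12.5, 179.9]
force: [0.1, 0.8, -0.2]
finger_gap: 0.65
```

```bash
python3 - <<'E'
from h import *
S=look("hook_grip","hook_bight","hook_crown","board_hole","board_centre",cams_=("scene","top","wrist"))
o=arm.get_obs();print(o["tcp_pos"],o["force"],o["finger_gap"])
save(S["wrist"],"w9.png")
E
```

```text
scene hook_grip []
scene hook_bight [(0.47, [0.538, 0.0068, 0.1676]), (0.29, [0.5215, 0.0026, 0.2345])]
scene hook_crown [(0.59, [0.53, 0.0031, 0.3232])]
scene board_hole [(0.88, [0.5341, 0.0093, 0.1487])]
scene board_centre [(0.84, [0.5294, 0.0063, 0.125])]
top hook_grip [(0.41, [0.4618, 0.0051, 0.2403]), (0.2, [0.5394, 0.0018, 0.1457])]
top hook_bight []
top hook_crown [(0.61, [0.5372, 0.0022, 0.3253]), (0.2, [0.5308, 0.0033, 0.1255])]
top board_hole [(0.63, [0.6133, -0.2714, 0.2351]), (0.61, [0.5389, 0.0018, 0.1458])]
top board_centre [(0.5, [0.532, 0.0052, 0.1264]), (0.2, [0.5349, 0.0046, 0.4047])]
wrist hook_grip []
wrist hook_bight []
wrist hook_crown [(0.43, [0.5228, -0.0002, 0.2374])]
wrist board_hole []
wrist board_centre [(0.68, [0.4668, 0.0027, 0.2373])]
[0.46827901 0.00566514 0.22080076] [-0.28916443  0.7680706   0.91565854] 0.6450141936904382
```

View pics/w9.png

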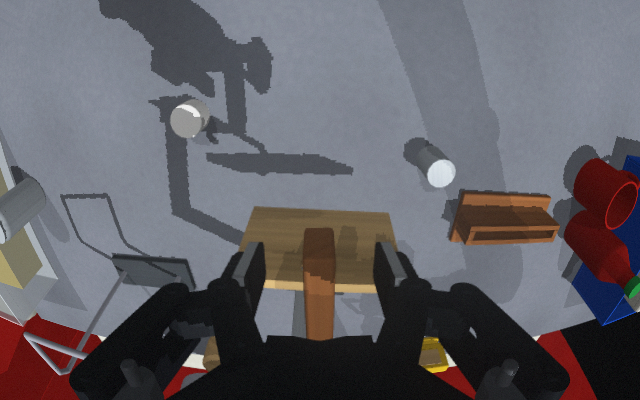

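The hook and board hang free between the open pads. The tab is at (320,280) in the wrist view, with a clear gap on both sides. Withdrawing along the tool axis.

{"name": "move_arm", "arguments": {
  "targets": [
    [[0,0,0],[-0.04,0,0.1],0.3],
    [[0,0,0],[-0.06,0,0.2],0.3],
    [[0,0,0],[-0.08,0,0.25],0.3],
    [[0,0,0],[-0.08,0,0.3],0.3],
    [[0,0,0],[-0.08,0,0.3],0.3],
    [[0,0,0],[-0.08,0,0.3],0.3],
    [[0,0,0],[-0.08,0,0.3],0.3],
    [[0,0,0],[-0.08,0,0.3],0.3],
    [[0,0,0],[-0.1,0,0.2],0.3],
    [[0,0,0],[0,0,0],0.3]
  ]
}}

```text
clock: 27.18
tcp_pos: [0.4276, 0.0058, 0.3554]
ee_rot: [179.8, 12.5, 179.9]
force: [0.3, 0.0, 0.1]
finger_gap: 0.648
```

{"name": "move_arm", "arguments": {
  "targets": [
    [[0,0,0],[0,0,0],0.3],
    [[0,0,0],[0,0,0],0.3],
    [[0,0,0],[0,0,0],0.3],
    [[0,0,0],[0,0,0],0.3],
    [[0,0,0],[0,0,0],0.3],
    [[0,0,0],[0,0,0],0.3],
    [[0,0,0],[0,0,0],0.3],
    [[0,0,0],[0,0,0],0.3],
    [[0,0,0],[0,0,0],0.3],
    [[0,0,0],[0,0,0],0.3]
  ]
}}

```text
clock: 28.42
tcp_pos: [0.4274, 0.0059, 0.3549]
ee_rot: [180.0, 12.4, 180.0]
force: [-0.3, -0.7, -0.5]
finger_gap: 0.65
```

```bash
python3 - <<'E'
from h import *
S=look("hook_grip","hook_bight","hook_crown","board_hole","board_centre","tin_a_center","tin_b_center",cams_=("scene","top"))
o=arm.get_obs();print(o["clock"],o["tcp_pos"],o["force"])
save(S["scene"],"s10.png",(250,100,450,250),4)
E
```

```text
scene hook_grip []
scene hook_bight []
scene hook_crown [(0.44, [0.532, 0.0024, 0.3253])]
scene board_hole [(0.85, [0.5364, 0.0062, 0.1467])]
scene board_centre [(0.71, [0.5309, 0.0026, 0.1277])]
scene tin_a_center [(0.63, [0.5015, 0.1443, 0.0231])]
scene tin_b_center [(0.45, [0.4468, -0.1436, 0.012])]
top hook_grip [(0.51, [0.4649, 0.0065, 0.2379])]
top hook_bight []
top hook_crown [(0.44, [0.5339, 0.0055, 0.3242]), (0.25, [0.5316, 0.0047, 0.0686])]
top board_hole [(0.68, [0.5383, 0.0017, 0.1482]), (0.43, [0.6103, 0.471, -0.0012])]
top board_centre [(0.81, [0.5312, 0.0025, 0.1282])]
top tin_a_center [(0.59, [0.5022, 0.1425, 0.0224])]
top tin_b_center [(0.55, [0.4427, -0.1401, 0.0146]), (0.29, [0.5325, 0.0038, 0.4054])]
29.225 [0.42736447 0.0059304  0.3548447 ] [-0.31107755 -0.00204995  0.17859564]
```

View pics/s10.png

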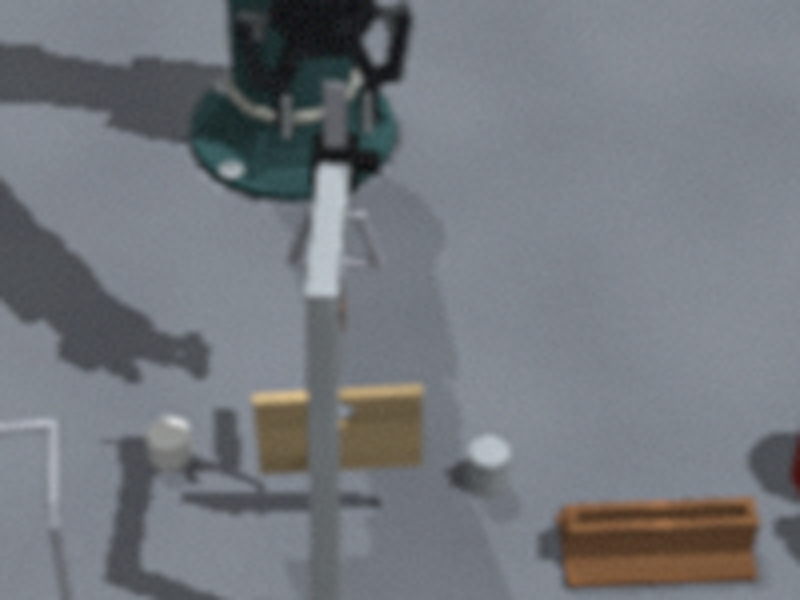

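The board hangs on the hook from the loop at (340,430), the arm is clear and the tins have not moved. I will let it settle, check for residual motion and hand in.

{"name": "move_arm", "arguments": {
  "targets": [
    [[0,0,0],[0,0,0],0.3],
    [[0,0,0],[0,0,0],0.3],
    [[0,0,0],[0,0,0],0.3],
    [[0,0,0],[0,0,0],0.3],
    [[0,0,0],[0,0,0],0.3],
    [[0,0,0],[0,0,0],0.3],
    [[0,0,0],[0,0,0],0.3],
    [[0,0,0],[0,0,0],0.3],
    [[0,0,0],[0,0,0],0.3],
    [[0,0,0],[0,0,0],0.3]
  ]
}}

```text
clock: 30.48
tcp_pos: [0.4274, 0.006, 0.3548]
ee_rot: [180.0, 12.4, 180.0]
force: [0.6, 1.2, -0.6]
finger_gap: 0.653
```

{"name": "move_arm", "arguments": {
  "targets": [
    [[0,0,0],[0,0,0],0.3],
    [[0,0,0],[0,0,0],0.3],
    [[0,0,0],[0,0,0],0.3],
    [[0,0,0],[0,0,0],0.3],
    [[0,0,0],[0,0,0],0.3],
    [[0,0,0],[0,0,0],0.3],
    [[0,0,0],[0,0,0],0.3],
    [[0,0,0],[0,0,0],0.3],
    [[0,0,0],[0,0,0],0.3],
    [[0,0,0],[0,0,0],0.3]
  ]
}}

```text
clock: 31.72
tcp_pos: [0.4274, 0.0059, 0.3548]
ee_rot: [180.0, 12.4, 180.0]
force: [0.3, 0.3, 0.4]
finger_gap: 0.652
```

```bash
python3 - <<'E'
from h import *
prev=None;mx=0
for i in range(8):
    s=cams.snapshot("scene"); P=cloud(s)
    Q=P[(abs(P[...,0]-.535)<.05)&(abs(P[...,1])<.1)&(P[...,2]>.06)&(P[...,2]<.18)]
    m=np.r_[np.median(Q,0),Q[:,2].min(),Q[:,2].max()]; print(m.round(4))
print(arm.get_obs()["clock"],cams.mark_of("board_centre","scene")[:1])
print(arm.finish_job())
E
```

```text
[0.541  0.0163 0.1317 0.068  0.1795]
[0.5407 0.0163 0.1309 0.07   0.1798]
[0.5411 0.0163 0.1303 0.0657 0.1785]
[0.5411 0.0163 0.1313 0.0665 0.1792]
[0.5409 0.0163 0.1312 0.0665 0.1791]
[0.5411 0.0163 0.1314 0.0661 0.179 ]
[0.541  0.0164 0.1309 0.0684 0.1787]
[0.541  0.0163 0.1307 0.0667 0.1799]
32.125 [{'location': [0.5327, 0.0047, 0.1274], 'p': 0.83}]
the job is handed in; nothing more can be done
None
```

The board now hangs from the hook on the drying loop, and I handed the job in at about 32 s. `finish_job` gives no verdict, so the result rests on my own checks below.

I took the hook by its tab, lifted it off the stand and passed its lower end through the board's hole. The board came clear of the rack, with its hole at about 172 mm. I then hung the crown over the loop's bar, feeling for the bar by force, and let go and withdrew.

**Last checks:**
- **Board:** its centre is at about 127 mm, and the depth points changed by less than 1.5 mm over 0.4 s, so it is still.
- **Hook:** the grip is at about 238 mm, about 68 mm from the clamp seen from above. The crown is on the bar at about 324 mm.
- **Robot and bystanders:** the tool force was about 0 after I withdrew. Both tins are where they started; I did not measure the mug, can and flask again at the end.
- **Did not agree:** the scene and top cameras differed by up to about 9 mm on the bar's x position. I settled this with a relative measurement, and the hook went over the bar without touching it early.
- **Not confirmed:** the hook's lower seat was hidden in the final views. I judged the board's hold on it from the hole, board and crown positions.

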